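Stack servo cartons in an interlocking pattern

TASK

Finish the bottom layer of servo cartons on the little pallet by laying the missing crosswise carton beside the pair, then lay a second layer of three on top with the pattern turned end for end, so that its crosswise carton lies over the other end and its pair bridges the joint below. Set each carton down upright, square and close to its neighbours with the layers' outlines flush; do not drop any, and leave everything else on the bench where it is.

Things in the scene. Friction and masses are not known exactly. Their poses are not given: they have to be found in the camera images.
- pallet: small blue pallet fixed to the bench, deck 110 mm (its x) by 78 mm (its y), deck top 18 mm above the bench. Origin: centre of its underside, on the bench; z up; turned any way round. A layer is three cartons filling 96 x 64 mm, centred on the deck: a pair side by side, long sides along the pallet's x, and one crosswise carton, long side along y, with 4 mm gaps
- low_layer (a point): centre of the bottom layer, 38 mm above the bench over the pallet's middle, axes as the pallet's. The bottom pair (already there) has its carton centres at x -17, y +17 and -17 mm from here; the missing crosswise carton's centre belongs at x +33, y 0 mm
- top_layer (a point): centre of the second layer, 78 mm above the bench over the pallet's middle, axes as the pallet's. It mirrors the bottom layer: carton centres of its pair at x +17, y +17 and -17 mm from here, of its crosswise carton at x -33, y 0 mm
- carton1_mid (a point): servo carton to be stacked, standing upright on the bench; all four are alike and interchangeable; 62 mm long (its own x), 30 mm wide (y), 40 mm high (z); brown card with a green band and a pale tape along the top; about 0.08 kg, rigid. The point is its centre, 20 mm above its underside
- carton2_mid (a point): servo carton to be stacked, standing upright on the bench; all four are alike and interchangeable; 62 mm long (its own x), 30 mm wide (y), 40 mm high (z); brown card with a green band and a pale tape along the top; about 0.08 kg, rigid. The point is its centre, 20 mm above its underside
- carton3_mid (a point): servo carton to be stacked, standing upright on the bench; all four are alike and interchangeable; 62 mm long (its own x), 30 mm wide (y), 40 mm high (z); brown card with a green band and a pale tape along the top; about 0.08 kg, rigid. The point is its centre, 20 mm above its underside
- carton4_mid (a point): servo carton to be stacked, standing upright on the bench; all four are alike and interchangeable; 62 mm long (its own x), 30 mm wide (y), 40 mm high (z); brown card with a green band and a pale tape along the top; about 0.08 kg, rigid. The point is its centre, 20 mm above its underside
- base1_mid (a point): one of the two like servo cartons already on the pallet, loose; 62 mm long (its own x), 30 mm wide (y), 40 mm high (z); brown card with a green band and a pale tape along the top; about 0.08 kg, rigid. The point is its centre, 20 mm above its underside
- base2_mid (a point): one of the two like servo cartons already on the pallet, loose; 62 mm long (its own x), 30 mm wide (y), 40 mm high (z); brown card with a green band and a pale tape along the top; about 0.08 kg, rigid. The point is its centre, 20 mm above its underside
- spool: bystander: blue reel, 52 mm across, 38 mm high; origin at the centre of its underside
- whitebox: bystander: white box with a grey band, 46 x 46 x 30 mm high; origin at the centre of its underside
- meter: bystander: yellow hand multimeter lying flat, 150 mm (x) by 75 mm (y) by 46 mm high with its dial; origin at the centre of its underside
- bottle: bystander: water bottle, 62 mm across, 190 mm high; origin at the centre of its underside
- driver: bystander: red-handled screwdriver lying along its x, from 100 mm behind (handle end) to 90 mm ahead of its origin, 22 mm high
- breadboard: bystander: white breadboard lying flat, 165 mm (x) by 55 mm (y), 15 mm high with its chips; origin at the centre of its underside
- mug: bystander: blue mug, 80 mm across, 95 mm high, handle to its +y; origin at the centre of its underside

How it is judged:
On the way:
1. the bottom layer is complete: a third carton lies crosswise beside the pair, let go (((x of base1_mid in the frame of pallet between -0.027 and -0.007 m and y of base1_mid in the frame of pallet between 0.007 and 0.027 m and z of base1_mid in the frame of pallet between 0.032 and 0.044 m and angle between the x axis of base1_mid and the x axis of pallet, either way round below 0.15 rad and angle between base1_mid's own z axis and vertical below 0.1 rad) or (x of base2_mid in the frame of pallet between -0.027 and -0.007 m and y of base2_mid in the frame of pallet between 0.007 and 0.027 m and z of base2_mid in the frame of pallet between 0.032 and 0.044 m and angle between the x axis of base2_mid and the x axis of pallet, either way round below 0.15 rad and angle between base2_mid's own z axis and vertical below 0.1 rad)) and ((x of base1_mid in the frame of pallet between -0.027 and -0.007 m and y of base1_mid in the frame of pallet between -0.027 and -0.007 m and z of base1_mid in the frame of pallet between 0.032 and 0.044 m and angle between the x axis of base1_mid and the x axis of pallet, either way round below 0.15 rad and angle between base1_mid's own z axis and vertical below 0.1 rad) or (x of base2_mid in the frame of pallet between -0.027 and -0.007 m and y of base2_mid in the frame of pallet between -0.027 and -0.007 m and z of base2_mid in the frame of pallet between 0.032 and 0.044 m and angle between the x axis of base2_mid and the x axis of pallet, either way round below 0.15 rad and angle between base2_mid's own z axis and vertical below 0.1 rad)) and ((x of carton1_mid in the frame of pallet between 0.023 and 0.043 m and y of carton1_mid in the frame of pallet between -0.01 and 0.01 m and z of carton1_mid in the frame of pallet between 0.032 and 0.044 m and angle between the x axis of carton1_mid and the y axis of pallet, either way round below 0.15 rad and angle between carton1_mid's own z axis and vertical below 0.1 rad) or (x of carton2_mid in the frame of pallet between 0.023 and 0.043 m and y of carton2_mid in the frame of pallet between -0.01 and 0.01 m and z of carton2_mid in the frame of pallet between 0.032 and 0.044 m and angle between the x axis of carton2_mid and the y axis of pallet, either way round below 0.15 rad and angle between carton2_mid's own z axis and vertical below 0.1 rad) or (x of carton3_mid in the frame of pallet between 0.023 and 0.043 m and y of carton3_mid in the frame of pallet between -0.01 and 0.01 m and z of carton3_mid in the frame of pallet between 0.032 and 0.044 m and angle between the x axis of carton3_mid and the y axis of pallet, either way round below 0.15 rad and angle between carton3_mid's own z axis and vertical below 0.1 rad) or (x of carton4_mid in the frame of pallet between 0.023 and 0.043 m and y of carton4_mid in the frame of pallet between -0.01 and 0.01 m and z of carton4_mid in the frame of pallet between 0.032 and 0.044 m and angle between the x axis of carton4_mid and the y axis of pallet, either way round below 0.15 rad and angle between carton4_mid's own z axis and vertical below 0.1 rad)) and contact force between the fingers and carton1 below 0.1 N and contact force between the fingers and carton2 below 0.1 N and contact force between the fingers and carton3 below 0.1 N and contact force between the fingers and carton4 below 0.1 N), for 0.2 s.
At the end, for the whole second after the job is handed in: all three cartons of the bottom layer and all three of the second lie upright at their places, each within 10 mm in the pallet's x and y, 6 mm in height and 0.15 rad of square, released and at rest (all of step 1 and ((x of carton1_mid in the frame of pallet between 0.007 and 0.027 m and y of carton1_mid in the frame of pallet between 0.007 and 0.027 m and z of carton1_mid in the frame of pallet between 0.072 and 0.084 m and angle between the x axis of carton1_mid and the x axis of pallet, either way round below 0.15 rad and angle between carton1_mid's own z axis and vertical below 0.1 rad) or (x of carton2_mid in the frame of pallet between 0.007 and 0.027 m and y of carton2_mid in the frame of pallet between 0.007 and 0.027 m and z of carton2_mid in the frame of pallet between 0.072 and 0.084 m and angle between the x axis of carton2_mid and the x axis of pallet, either way round below 0.15 rad and angle between carton2_mid's own z axis and vertical below 0.1 rad) or (x of carton3_mid in the frame of pallet between 0.007 and 0.027 m and y of carton3_mid in the frame of pallet between 0.007 and 0.027 m and z of carton3_mid in the frame of pallet between 0.072 and 0.084 m and angle between the x axis of carton3_mid and the x axis of pallet, either way round below 0.15 rad and angle between carton3_mid's own z axis and vertical below 0.1 rad) or (x of carton4_mid in the frame of pallet between 0.007 and 0.027 m and y of carton4_mid in the frame of pallet between 0.007 and 0.027 m and z of carton4_mid in the frame of pallet between 0.072 and 0.084 m and angle between the x axis of carton4_mid and the x axis of pallet, either way round below 0.15 rad and angle between carton4_mid's own z axis and vertical below 0.1 rad)) and ((x of carton1_mid in the frame of pallet between 0.007 and 0.027 m and y of carton1_mid in the frame of pallet between -0.027 and -0.007 m and z of carton1_mid in the frame of pallet between 0.072 and 0.084 m and angle between the x axis of carton1_mid and the x axis of pallet, either way round below 0.15 rad and angle between carton1_mid's own z axis and vertical below 0.1 rad) or (x of carton2_mid in the frame of pallet between 0.007 and 0.027 m and y of carton2_mid in the frame of pallet between -0.027 and -0.007 m and z of carton2_mid in the frame of pallet between 0.072 and 0.084 m and angle between the x axis of carton2_mid and the x axis of pallet, either way round below 0.15 rad and angle between carton2_mid's own z axis and vertical below 0.1 rad) or (x of carton3_mid in the frame of pallet between 0.007 and 0.027 m and y of carton3_mid in the frame of pallet between -0.027 and -0.007 m and z of carton3_mid in the frame of pallet between 0.072 and 0.084 m and angle between the x axis of carton3_mid and the x axis of pallet, either way round below 0.15 rad and angle between carton3_mid's own z axis and vertical below 0.1 rad) or (x of carton4_mid in the frame of pallet between 0.007 and 0.027 m and y of carton4_mid in the frame of pallet between -0.027 and -0.007 m and z of carton4_mid in the frame of pallet between 0.072 and 0.084 m and angle between the x axis of carton4_mid and the x axis of pallet, either way round below 0.15 rad and angle between carton4_mid's own z axis and vertical below 0.1 rad)) and ((x of carton1_mid in the frame of pallet between -0.043 and -0.023 m and y of carton1_mid in the frame of pallet between -0.01 and 0.01 m and z of carton1_mid in the frame of pallet between 0.072 and 0.084 m and angle between the x axis of carton1_mid and the y axis of pallet, either way round below 0.15 rad and angle between carton1_mid's own z axis and vertical below 0.1 rad) or (x of carton2_mid in the frame of pallet between -0.043 and -0.023 m and y of carton2_mid in the frame of pallet between -0.01 and 0.01 m and z of carton2_mid in the frame of pallet between 0.072 and 0.084 m and angle between the x axis of carton2_mid and the y axis of pallet, either way round below 0.15 rad and angle between carton2_mid's own z axis and vertical below 0.1 rad) or (x of carton3_mid in the frame of pallet between -0.043 and -0.023 m and y of carton3_mid in the frame of pallet between -0.01 and 0.01 m and z of carton3_mid in the frame of pallet between 0.072 and 0.084 m and angle between the x axis of carton3_mid and the y axis of pallet, either way round below 0.15 rad and angle between carton3_mid's own z axis and vertical below 0.1 rad) or (x of carton4_mid in the frame of pallet between -0.043 and -0.023 m and y of carton4_mid in the frame of pallet between -0.01 and 0.01 m and z of carton4_mid in the frame of pallet between 0.072 and 0.084 m and angle between the x axis of carton4_mid and the y axis of pallet, either way round below 0.15 rad and angle between carton4_mid's own z axis and vertical below 0.1 rad)) and linear speed of each of carton1, carton2, carton3, carton4, base1, base2 below 0.02 m/s); the robot touches nothing.
It fails at once if a bystander is shifted more than 30 mm or tipped over (distance of any of spool, whitebox, meter, bottle, driver, breadboard, mug from where it was at the start of the episode above 0.03 m or angle between any of spool, whitebox, meter, bottle, driver, breadboard, mug's own z axis and vertical above 0.5 rad).
It fails at once if a carton is dropped or thrown (moves faster than 0.6 m/s with no finger on it) ((linear speed of carton1 above 0.6 m/s and contact force between the fingers and carton1 below 0.05 N) or (linear speed of carton2 above 0.6 m/s and contact force between the fingers and carton2 below 0.05 N) or (linear speed of carton3 above 0.6 m/s and contact force between the fingers and carton3 below 0.05 N) or (linear speed of carton4 above 0.6 m/s and contact force between the fingers and carton4 below 0.05 N) or (linear speed of base1 above 0.6 m/s and contact force between the fingers and base1 below 0.05 N) or (linear speed of base2 above 0.6 m/s and contact force between the fingers and base2 below 0.05 N)).
It also fails if it takes over 70 s, if anything falls off the work surface, if the arm or the gripper's body presses on something with over 40 N, if the wrist force passes 120 N, or if a joint passes its speed limit or range.

ROBOT

A 6-joint arm with a two-finger parallel gripper is mounted at the origin on the work surface. World frame = base frame: x ahead of the robot, y to its left, z up, the work surface at z = 0. Lengths are in m, angles in rad, forces in N, time in s.
With the tool pointing down it reaches from about 0.325 to 0.9 m from the base axis. Payload 3.5 kg.
Tool frame: the origin (TCP) lies on the centre line of the jaws, within the pads' length; the fingertips stand 22 mm ahead of it and the grasp point (between the pads) lies 3 mm ahead of it; z points along the fingers, y is the line along which they close (so a half turn about z gives the same grasp; the last joint's range is limited). The gripper opens to 85 mm and grips with 20 to 120 N. Pads are 22 mm wide; open, the fingers measure 114 mm over their backs; the gripper's body (76 mm by 85 mm) begins 54 mm behind the grasp point. The pads swing forward as they close: fully open they stand 13 mm farther back than shut.
Start: joints at [-1.396, 0.276, -0.026, 1.268, 0, 1.467], TCP at [0.171, -0.601, 0.224] pointing down, gripper open.
Joint ranges: [-3.12, 3.12], [-0.85, 1.88], [-1.08, 1.24], [-1.95, 2.15], [-1.57, 1.53], [-3.14, 3.14]. Speed limits (rad/s): [2.57, 2.57, 3.14, 3.14, 3.14, 3.14].

INTERFACE

Orientations are given as a unit quaternion [x, y, z, w].
In Python, from plant import env gives the robot as it stands.
- The arm moves only by the tool move_arm, never from a script. Its argument "plan" is one flat list of numbers, 7 for each row, row after row: the turn, a rotation vector about the tool's x, y, z in degrees, then the shift along the tool's x, y, z in units of 25 mm (1.0 is 25 mm), then the closure, from 0 (fully open) to 1 (shut). A call has 1 to 10 rows; each row shifts and turns the commanded pose from where the row before left it, along the tool's axes as they then stand; what a row does not reach is not made up. A row lasts 1/12 s, in which the tool goes at most 41.7 mm and 7.16 degrees, less where a joint would pass 70% of its speed; a pose out of reach is approached as far as the arm can. A call is refused whole if a number of a shift passes 1 or a number of a turn 7.16, either way. A call with a gripper value outside its range is refused whole. The fingers move at their own pace and stop on an object; "grip_force" is the grip in N (left out, the last holds). Time passes only in rows, so rows that do not move let the fingers close. It gives the time, the measured TCP pose, the force, the opening and the grip force at its end, in the units of the state.
- env.sense(): the state, without advancing time (a new reading comes with each control period).
- env.get_image(name): name is "side" or "top" or "wrist"; returns (picture, depth): 400x640x3 uint8, red, green, blue; 400x640 float32, m along the optical axis (not along the pixel's ray), 0 where there is no reading.
- env.camera_params(name): a dict with "intrinsics" (3x3 intrinsics, pixels), "k1" (the pictures are not rectified: a ray, as slopes to the right and down, at radius r is drawn at 1 + k1 r^2 times it, then the intrinsics apply), "R" (3x3) and "t" (3): a world point X has camera coordinates R X + t. Camera axes: x right, y down, z forward; pixel columns grow to the right and rows downward; lengths in m; the calibration is good to about 2 mm. A picture is of the moment at which its call begins: read the wrist's pose just before it. camera_params takes no time and is no camera call; for the wrist camera it gives the pose at the moment of the call.
- env.job_done(): hands the job in; it is judged then, once.
The state is a dict: "t": time; "joint_pos": joint angles; "dq": joint speeds; "joint_torque": joint torques, N m; "tool_pos": TCP position; "tcp_rot": TCP orientation; "contact_force": force on the tool from outside, world axes, zero at the start; "torque": the same for the moment, N m; "grip_width": opening from 0.0 (shut) to 1.0 (fully open); "grip_force": force on a finger pad.
Only numpy, scipy, OpenCV 4.12 (cv2) and the standard library are available. Lean on these libraries where they do the work, as an engineer would, in place of code of your own. Each camera call takes 0.05 s, during which the arm holds its last target. There are 200 camera calls.

## Working session

There is one attempt and no reset: what is moved stays moved. The work goes in short steps, Python scripts to look and compute and a tool call to move; the robot and the scene stay as the last step left them, time stands still between calls to the robot, and variables do not carry over. Pictures are saved under pics/ and viewed, at most 10 in all, crops included, and the job is handed in when it is done.

Besides the shell and the picture viewer there is one more tool, called by a JSON object that holds its "method" and its "body", one argument or row to a line. move_arm: Moves the arm, as the interface text tells. Its arguments: {"type":"object","properties":{"plan":{"type":"array"},"grip_force":{"type":"number"}},"required":["plan"]}

```bash
mkdir -p pics; ls
cat > h.py <<'E'
import numpy as np,cv2
from plant import env
def cam(n):
    p=env.camera_params(n); im,d=env.get_image(n); return p,im,d
def rays(p,uv):
    K=np.array(p["intrinsics"]);uv=np.atleast_2d(uv).astype(float)
    q=cv2.undistortPoints(uv.reshape(-1,1,2),K,np.array([p["k1"],0,0,0.])).reshape(-1,2)
    R=np.array(p["R"]);t=np.array(p["t"])
    return -R.T@t,np.c_[q,np.ones(len(q))]@R
def plane(p,uv,z):
    c,d=rays(p,uv); return c+d*((z-c[2])/d[:,2])[:,None]
def cloud(p,dep):
    v,u=np.mgrid[:400,:640]; c,d=rays(p,np.c_[u.ravel(),v.ravel()])
    return (c+d*dep.reshape(-1,1)).reshape(400,640,3)
E
python3 - <<'E'
from h import *
for n in("top","side"):
    p,im,d=cam(n);cv2.imwrite(f"pics/{n}0.png",im[:,:,::-1]);np.savez(f"{n}0.npz",im=im,d=d)
    print(n,-np.array(p["R"]).T@p["t"],p["intrinsics"],p["k1"],np.array(p["R"]).round(3).tolist())
s=env.sense();print(s["t"],s["tool_pos"],s["tcp_rot"],s["grip_width"])
p=env.camera_params("wrist");print("wrist c",-np.array(p["R"]).T@p["t"],np.array(p["R"]).round(3).tolist())
E
```

```text
pics
top [4.91637745e-01 1.16976908e-03 1.22221948e+00] [[403.95034151   0.         322.81393241]
 [  0.         403.95034151 204.52723246]
 [  0.           0.           1.        ]] -0.0029753588346123905 [[-0.002, -1.0, -0.012], [-0.999, 0.002, -0.046], [0.046, 0.012, -0.999]]
side [0.51781487 0.66790944 0.87085923] [[387.33773208   0.         323.54755407]
 [  0.         387.33773208 201.44157184]
 [  0.           0.           1.        ]] -0.01598541335953528 [[-0.997, -0.074, -0.001], [-0.055, 0.76, -0.648], [0.049, -0.646, -0.762]]
0.1 [ 0.17125752 -0.60028471  0.22271813] [ 9.90369656e-01  1.38444267e-01 -2.86625897e-05 -1.06229181e-03] 1.0046239383454945
wrist c [ 0.23487693 -0.58276479  0.37290284] [[0.273, -0.962, -0.003], [-0.928, -0.264, 0.264], [-0.255, -0.07, -0.964]]
```

View pics/top0.png

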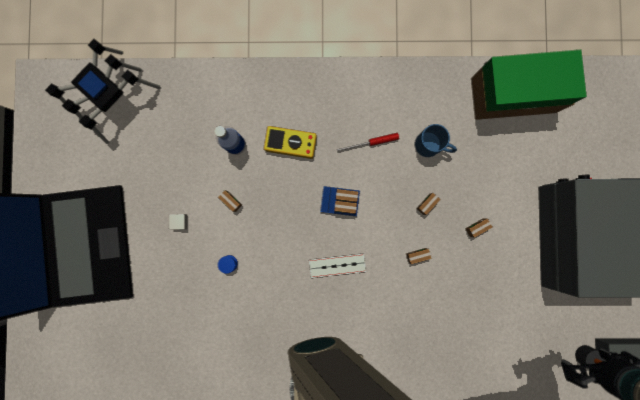

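View pics/side0.png

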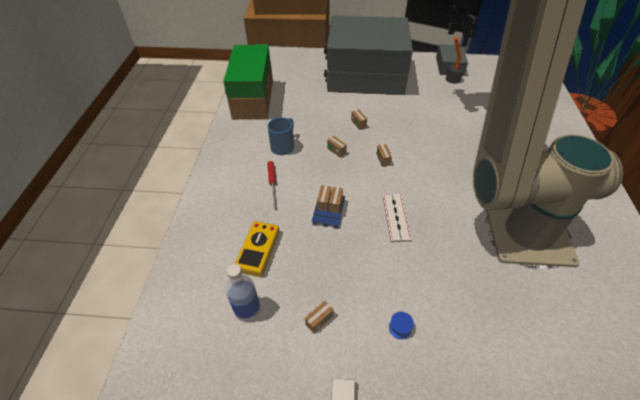

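The top view shows loose cartons near (230,202), (428,204), (419,257) and (478,228). The pallet is at (341,202), with its free end to the left. The side view agrees.

```bash
cat >> h.py <<'E'
def rect(P):
    (c,s,a)=cv2.minAreaRect(P[:,:2].astype(np.float32)*1000)
    if s[0]<s[1]: a+=90;s=s[::-1]
    return np.round(c,1),np.round(s,1),round((a+90)%180-90,1)
E
python3 - <<'E'
from h import *
f=np.load("top0.npz");p=env.camera_params("top");C=cloud(p,f["d"]);im=f["im"]
hsv=cv2.cvtColor(im,cv2.COLOR_RGB2HSV)
def comp(lo,hi,seed,r=35):
    m=((C[...,2]>lo)&(C[...,2]<hi)).astype(np.uint8);n,l=cv2.connectedComponents(m)
    v,u=seed;k=l[u-2:u+3,v-2:v+3];k=k[k>0]
    if len(k)==0:return None
    P=C[l==np.bincount(k).argmax()];return rect(P),P[:,2].mean().round(4),len(P)
for s in [(230,202),(428,204),(419,257),(478,228)]: print(s,comp(.03,.05,s))
print("base",comp(.045,.07,(346,195)),comp(.045,.07,(346,209)))
b=((hsv[...,0]>105)&(hsv[...,0]<130)&(hsv[...,1]>120)).astype(np.uint8);b[:,:315]=0;b[:,365:]=0;b[:180]=0;b[222:]=0
v,u=np.nonzero(b);P=plane(p,np.c_[u,v],.018);print("blue",rect(P),len(P))
print("pallet all",comp(.01,.07,(335,200)))
print("depth bench",C[150:160,380:400,2].mean())
for n,s in dict(spool=(228,264),box=(178,222),bottle=(230,140),bb=(338,265),meter=(290,142),mug=(433,140),driver=(380,141)).items(): print(n,C[s[1],s[0]].round(3))
E
```

```text
(230, 202) ((array([558.7, 292.9]), array([62.3, 29.6]), 45.3), np.float64(0.0395), 226)
(428, 204) ((array([ 548.5, -295.4]), array([61.4, 30.7]), -43.1), np.float64(0.0393), 228)
(419, 257) ((array([ 395.8, -265.2]), array([63.2, 31. ]), -75.6), np.float64(0.0394), 232)
(478, 228) ((array([ 478.1, -442.8]), array([62.8, 31.3]), -59.6), np.float64(0.0393), 240)
base ((array([555.6, -51.3]), array([64.1, 61.9]), -6.9), np.float64(0.0576), 456) ((array([555.6, -51.3]), array([64.1, 61.9]), -6.9), np.float64(0.0576), 456)
blue (array([557.2, -34.9]), array([104. ,  75.3]), 82.8) 351
pallet all ((array([557.9, -34.5]), array([109.7,  78.1]), 82.7), np.float64(0.037), 958)
depth bench 0.005892805896479416
spool [0.372 0.292 0.038]
box [0.495 0.444 0.029]
bottle [0.718 0.266 0.134]
bb [ 0.367 -0.03   0.011]
meter [0.731 0.111 0.041]
mug [ 0.742 -0.318  0.008]
driver [ 0.737 -0.156  0.021]
```

```bash
cat >> h.py <<'E'
from scipy.spatial.transform import Rotation as Ro
PC=np.array([557.9,-34.5]);PA=83.
def pal(x,y):
    a=np.radians(PA);return PC+np.array([[np.cos(a),-np.sin(a)],[np.sin(a),np.cos(a)]])@[x,y]
def go(xy,z,ty):
    "turn about tool z first (deg), then shift in tool axes (units of 25 mm); xy,z in mm, ty=world angle of tool y"
    s=env.sense();R=Ro.from_quat(s["tcp_rot"]).as_matrix();P=np.array(s["tool_pos"])*1000
    cur=np.degrees(np.arctan2(R[1,1],R[0,1]));turn=-((ty-cur+180)%360-180)
    if (ty,)and abs(turn)>180: pass
    a=np.radians(ty);Y=np.array([np.cos(a),np.sin(a)]);X=np.array([-Y[1],Y[0]])
    d=np.array(xy)-P[:2]
    print("t",round(s["t"],2),"pos",P.round(1),"ty",cur.round(1),"tilt",np.degrees(R[:2,2]).round(2),"w",round(85*s["grip_width"],1),"j6",round(s["joint_pos"][5],2))
    print(" turn",turn.round(1),"x,y,z",(X@d/25).round(2),(Y@d/25).round(2),((P[2]-z)/25).round(2))
E
python3 - <<'E'
from h import *
go((478.1,-442.8),27,-59.6)
print(pal(33,0),pal(-33,0),pal(17,17),pal(17,-17))
E
```

```text
t 0.1 pos [ 171.3 -600.3  222.7] ty -74.1 tilt [-0.02  0.12] w 85.4 j6 1.47
 turn -14.5 x,y,z 13.77 0.78 7.83
[561.92168833  -1.745977  ] [553.87831167 -67.254023  ] [543.09849426 -15.55493658] [576.84506342 -19.69849426]
```

{"method": "move_arm", "body": {
  "plan": [0,0,-7.16,0,0,0.5,0,0,0,-7.16,0,0,0.5,0,0,0,0,1,0.06,0.4,0,0,0,0,1,0.06,0.4,0,0,0,0,1,0.06,0.4,0,0,0,0,1,0.06,0.4,0,0,0,0,1,0.06,0.4,0,0,0,0,1,0.06,0.4,0,0,0,0,1,0.06,0.4,0,0,0,0,1,0.06,0.4,0],
  "grip_force": 40
}}

```text
t: 0.93
tool_pos: [0.351, -0.5096, 0.1178]
tcp_rot: [0.965, 0.261, -0.0, -0.0]
contact_force: [0.2, -0.2, -0.3]
grip_width: 1.0
grip_force: 0.0
```

{"method": "move_arm", "body": {
  "plan": [0,0,0,1,0.06,0.2,0,0,0,0,1,0.06,0.2,0,0,0,0,1,0.06,0.2,0,0,0,0,1,0.06,0.2,0,0,0,0,1,0.06,0,0,0,0,0,0.77,0,0,0,0,0,0,0,0,0,0,0,0,0,0,0,0,0]
}}

```text
t: 1.6
tool_pos: [0.479, -0.4436, 0.0982]
tcp_rot: [0.965, 0.262, -0.0, -0.0]
contact_force: [-1.0, -0.3, -0.6]
grip_width: 1.001
grip_force: 0.0
```

Run:
```python
from h import *
go((478.1,-442.8),27,-59.6)
p,im,d=cam("wrist");cv2.imwrite("pics/w1.png",im[:,:,::-1]);C=cloud(p,d)
m=((C[...,2]>.03)&(C[...,2]<.05)).astype(np.uint8);n,l,st,_=cv2.connectedComponentsWithStats(m)
for k in range(1,n):
    if st[k,4]>1500:P=C[l==k];print(rect(P),P[:,2].mean(),st[k])
```

```text
t 1.6 pos [ 479.  -443.6   98.2] ty -59.7 tilt [-0.06  0.04] w 85.1 j6 1.77
 turn -0.1 x,y,z -0.02 -0.05 2.85
(array([ 538.9, -303. ]), array([65.4, 24.5]), -58.5) 0.03913072436370429 [  99    0  118   48 3694]
(array([ 395.4, -269.4]), array([57.7, 31.2]), -73.7) 0.03906890854768532 [   0  164   81   64 3630]
(array([ 476.8, -444.6]), array([62.3, 31. ]), -60.8) 0.03965316177943449 [ 266  198   92   47 4058]
(array([ 553.3, -632.6]), array([102.4,  11.1]), -5.0) 0.039966365759813556 [ 535  205  105  110 3274]
```

{"method": "move_arm", "body": {
  "plan": [0,0,-0.5,-0.06,-0.04,0.95,0,0,0,0,0,0,0.95,0,0,0,0,0,0,0.9,0,0,0,0,0,0,0,0.0,0,0,0,0,0,0,1,0,0,0,0,0,0,1,0,0,0,0,0,0,1,0,0,0,0,0,0,1,0,0,0,0,0,0,1,0,0,0,0,0,0,1]
}}

```text
t: 2.48
tool_pos: [0.4781, -0.4455, 0.0328]
tcp_rot: [0.964, 0.265, 0.001, 0.001]
contact_force: [-1.5, 2.2, 14.5]
grip_width: 0.147
grip_force: 8.1
```

Run:
```python
from h import *
go(pal(33.5,0),45,-7)
print(env.sense()["contact_force"],env.sense()["grip_force"])
```

```text
t 2.48 pos [ 478.1 -445.5   32.8] ty -59.3 tilt [ 0.16 -0.13] w 12.5 j6 1.76
 turn -52.3 x,y,z 18.04 1.16 -0.49
[-1.51123507  2.16980692 14.52382316] 8.139798725588605
```

Run:
```python
from h import *
p,im,d=cam("wrist");p2,im2,d2=cam("side")
cv2.imwrite("pics/w2.png",np.vstack([im[:,:,::-1][60:360],cv2.resize(im2[60:180,260:500],(640,320))[:,:,::-1][:300]]))
C=cloud(p2,d2);print([rect(C[l==k]) for n,l,st,_ in [cv2.connectedComponentsWithStats(((C[...,2]>.03)&(C[...,2]<.043)).astype(np.uint8))] for k in range(1,n) if 40<st[k,4]<900])
```

```text
[(array([ 2229.5, -1199.6]), array([230.1,  17.6]), -89.6), (array([ -609. , -1373.7]), array([146.8,  23. ]), 0.4), (array([ 134.4, -845.9]), array([151.9,  32.8]), -86.6), (array([ 103.8, -739.5]), array([56.5, 26.7]), -18.2), (array([ 561.5, -630.6]), array([81.1, 13. ]), -1.9), (array([ 368.9, -630.4]), array([128.6,  14.1]), 0.4), (array([ 860.8, -443.4]), array([137.3,  50.4]), 25.6), (array([ 479.4, -443. ]), array([67.4, 33.8]), -59.1), (array([ 722.5, -276.3]), array([76.8, 33.6]), 17.6), (array([ 548.1, -294.4]), array([65.9, 32.4]), -43.0), (array([ 395.3, -264.2]), array([66.6, 31.1]), -75.2), (array([-6.5, 62.2]), array([72. , 11.3]), 5.3), (array([720.1, 298.6]), array([62.3, 26.5]), 32.4), (array([557. , 296.2]), array([62.5, 31.3]), 46.7), (array([369.5, 301.7]), array([50.5, 50. ]), -48.2), (array([501.2, 443.3]), array([26.5, 24.9]), -61.4), (array([482.7, 440.1]), array([21.3, 18.4]), -88.1), (array([484.9, 461.8]), array([35.7, 14.8]), 30.9)]
```

View pics/w2.png

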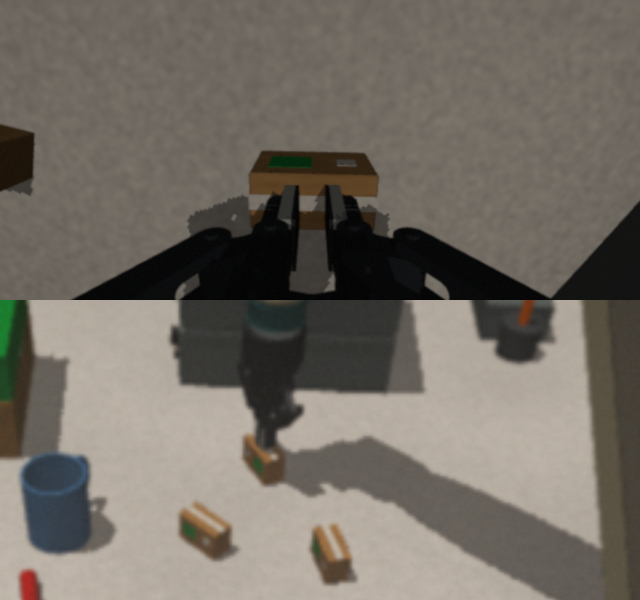

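The fingers appear shut over the carton's top (about 313,200 in the upper half), and the carton is still upright. I'll check the finger heights from depth.

Run:
```python
from h import *
p,im,d=cam("wrist");C=cloud(p,d);np.savez("w3.npz",im=im,d=d)
T=Ro.from_quat(env.sense()["tcp_rot"]).as_matrix();o=np.array(env.sense()["tool_pos"])
print(o)
for u in (255,270,290,300,313,328,340,360,372):
    print(u,[tuple((1000*((C[v,u]-o)@T)).round(0).astype(int)) for v in range(215,361,12)])
```

```text
[ 0.47822942 -0.44556031  0.03255292]
255 [(np.int64(11), np.int64(-34), np.int64(33)), (np.int64(14), np.int64(-28), np.int64(2)), (np.int64(11), np.int64(-27), np.int64(-7)), (np.int64(5), np.int64(-27), np.int64(-8)), (np.int64(0), np.int64(-27), np.int64(-8)), (np.int64(-7), np.int64(-28), np.int64(-7)), (np.int64(-13), np.int64(-28), np.int64(-9)), (np.int64(6), np.int64(-20), np.int64(-51)), (np.int64(16), np.int64(-15), np.int64(-74)), (np.int64(16), np.int64(-14), np.int64(-80)), (np.int64(16), np.int64(-14), np.int64(-84)), (np.int64(16), np.int64(-13), np.int64(-88)), (np.int64(16), np.int64(-12), np.int64(-92))]
270 [(np.int64(15), np.int64(-23), np.int64(21)), (np.int64(15), np.int64(-21), np.int64(0)), (np.int64(11), np.int64(-20), np.int64(-7)), (np.int64(5), np.int64(-20), np.int64(-7)), (np.int64(-1), np.int64(-20), np.int64(-8)), (np.int64(-7), np.int64(-21), np.int64(-8)), (np.int64(11), np.int64(-14), np.int64(-52)), (np.int64(11), np.int64(-13), np.int64(-60)), (np.int64(16), np.int64(-11), np.int64(-74)), (np.int64(17), np.int64(-11), np.int64(-80)), (np.int64(17
[... 3475 characters left out ...]
 np.int64(12), np.int64(-84)), (np.int64(16), np.int64(11), np.int64(-89)), (np.int64(15), np.int64(11), np.int64(-91))]
372 [(np.int64(11), np.int64(36), np.int64(34)), (np.int64(13), np.int64(30), np.int64(5)), (np.int64(11), np.int64(29), np.int64(-7)), (np.int64(5), np.int64(29), np.int64(-8)), (np.int64(-1), np.int64(29), np.int64(-8)), (np.int64(-7), np.int64(29), np.int64(-7)), (np.int64(-14), np.int64(30), np.int64(-8)), (np.int64(6), np.int64(21), np.int64(-52)), (np.int64(6), np.int64(19), np.int64(-59)), (np.int64(17), np.int64(15), np.int64(-81)), (np.int64(16), np.int64(14), np.int64(-84)), (np.int64(16), np.int64(14), np.int64(-88)), (np.int64(17), np.int64(13), np.int64(-93))]
```

{"method": "move_arm", "body": {
  "plan": [0,0,0,0,0,-1,1,0,0,0,0,0,-1,1,0,0,0,0,0,-1,1,0,0,0,0,0,0,1,0,0,0,0,0,0,1]
}}

```text
t: 3.05
tool_pos: [0.4786, -0.4464, 0.1075]
tcp_rot: [0.964, 0.265, 0.002, 0.003]
contact_force: [0.8, 0.8, -0.5]
grip_width: -0.004
grip_force: 0.0
```

Run:
```python
from h import *
s=env.sense();o=np.array(s["tool_pos"]);T=Ro.from_quat(s["tcp_rot"]).as_matrix()
p,im,d=cam("wrist");C=cloud(p,d);L=((C-o)@T)*1000
cv2.imwrite("pics/w4.png",im[:,:,::-1])
g=(d>0)&(abs(L[...,0])<30)&(abs(L[...,1])<75)&(L[...,2]<45)&(C[...,2]>.055)
print(o,s["grip_width"],L[g][:,2].max())
for a in (-60,-20,-10,0,10,20,60):
    k=g&(abs(L[...,1]-a)<5);print(a,k.sum(),L[k][:,2].max() if k.any() else None)
```

```text
[ 0.47863156 -0.44643707  0.10751585] -0.004036254364449936 -10.706079126697631
-60 814 -84.6382208041298
-20 2514 -48.172981608982624
-10 5711 -11.848477009543197
0 5342 -10.725892636210016
10 5647 -10.706079126697631
20 2556 -47.94788878401441
60 825 -83.97497248857695
```

View pics/w4.png

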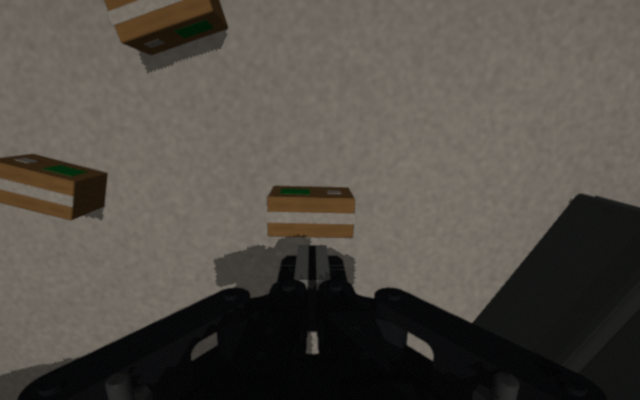

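The shut fingertips (313,270) sit about 11 mm behind the reported TCP, not 22 mm ahead of it. The contact height agrees, since the tips rested on the 40 mm top with the TCP at 33 mm. So the tool is effectively 33 mm shorter than stated, and I'll go 33 mm lower. The carton at (311,217) is undisturbed.

```bash
cat >> h.py <<'E'
def wr(near,z0=.03,z1=.05):
    p,im,d=cam("wrist");C=cloud(p,d)
    m=((C[...,2]>z0)&(C[...,2]<z1)).astype(np.uint8);n,l,st,_=cv2.connectedComponentsWithStats(m)
    for k in range(1,n):
        if st[k,4]>1000:
            P=C[l==k];r=rect(P)
            if np.linalg.norm(r[0]-near)<80:print(" wrist",r,P[:,2].mean().round(4))
E
python3 - <<'E'
from h import *
wr((478,-443));go((478,-443.5),-7,-60)
E
```

```text
wrist (array([ 477.7, -446.1]), array([62.3, 30.8]), -61.0) 0.0397
t 3.15 pos [ 476.7 -444.4  104. ] ty -59.3 tilt [ 0.01 -0.01] w -0.3 j6 1.76
 turn 0.7 x,y,z 0.06 -0.0 4.44
```

{"method": "move_arm", "body": {
  "plan": [0,0,1,0,0.04,0.2,0,0,0,0,0,0.04,0.2,0,0,0,0,0,0,0.2,0,0,0,0,0,0,0.2,0,0,0,0,0,0,0.2,0,0,0,0,0,0,0.5,0,0,0,0,0,0,0.9,0,0,0,0,0,0,0.9,0,0,0,0,0,0,0.9,0,0,0,0,0,0,0.2,0]
}}

```text
t: 3.98
tool_pos: [0.4751, -0.4432, -0.0112]
tcp_rot: [0.967, 0.257, -0.002, -0.004]
contact_force: [-0.9, -0.2, -0.4]
grip_width: 0.996
grip_force: 0.0
```

{"method": "move_arm", "body": {
  "plan": [0,0,0,0,0,0,0,0,0,0,0,0,0,1,0,0,0,0,0,0,1,0,0,0,0,0,0,1,0,0,0,0,0,0,1,0,0,0,0,0,0,1]
}}

```text
t: 4.48
tool_pos: [0.4789, -0.4473, -0.0045]
tcp_rot: [0.967, 0.257, 0.001, 0.001]
contact_force: [-0.2, -0.2, 3.6]
grip_width: 0.718
grip_force: 45.2
```

Run:
```python
from h import *
go(pal(33.5,0),11,-7);s=env.sense();print(s["contact_force"],s["grip_force"])
```

```text
t 4.48 pos [ 478.9 -447.3   -4.5] ty -60.3 tilt [ 0.12 -0.14] w 61.1 j6 1.77
 turn -53.3 x,y,z 18.11 1.13 -0.62
[-0.22838726 -0.24498822  3.57906183] 45.223326086997986
```

{"method": "move_arm", "body": {
  "plan": [0,0,0,0,0,-0.4,1,0,0,-6.7,0,0,-0.5,1,0,0,-6.7,0,0,-0.5,1,0,0,-6.7,0,0,-0.5,1,0,0,-6.7,0,0,-0.5,1,0,0,-6.7,0,0,-0.5,1,0,0,-6.7,0,0,-0.5,1,0,0,-6.7,0,0,-0.5,1,0,0,-6.4,0,0,-0.4,1,0,0,0,0.6,0.06,0,1]
}}

```text
t: 5.32
tool_pos: [0.4825, -0.435, 0.105]
tcp_rot: [0.749, 0.663, -0.0, 0.004]
contact_force: [1.0, -0.5, -0.5]
grip_width: 0.725
grip_force: 44.8
```

{"method": "move_arm", "body": {
  "plan": [0,0,0,1,0.06,0,1,0,0,0,1,0.06,0,1,0,0,0,1,0.06,0,1,0,0,0,1,0.06,0,1,0,0,0,1,0.06,0,1,0,0,0,1,0.06,0,1,0,0,0,1,0.06,0,1,0,0,0,1,0.06,0,1,0,0,0,1,0.06,0,1,0,0,0,1,0.06,0,1]
}}

```text
t: 6.15
tool_pos: [0.5255, -0.1826, 0.101]
tcp_rot: [0.75, 0.662, -0.0, -0.001]
contact_force: [-0.0, -0.5, -1.2]
grip_width: 0.721
grip_force: 44.9
```

{"method": "move_arm", "body": {
  "plan": [0,0,0,1,0.06,0,1,0,0,0,1,0.06,0,1,0,0,0,1,0.06,0,1,0,0,0,1,0.06,0,1,0,0,0,1,0.06,0,1,0,0,0,1,0.06,0,1,0,0,0,0.7,0.06,0,1,0,0,0,0.5,0.06,0,1,0,0,0,0.3,0,0,1,0,0,0,0,0,0,1]
}}

```text
t: 6.98
tool_pos: [0.5605, 0.001, 0.1012]
tcp_rot: [0.748, 0.663, -0.0, -0.0]
contact_force: [0.4, -0.1, -0.7]
grip_width: 0.719
grip_force: 44.9
```

```bash
cat >> h.py <<'E'
def held(thick=.0):
    "top face of held carton in tool frame (mm)"
    s=env.sense();o=np.array(s["tool_pos"]);T=Ro.from_quat(s["tcp_rot"]).as_matrix()
    p,im,d=cam("wrist");C=cloud(p,d);L=((C-o)@T)*1000
    hsv=cv2.cvtColor(im,cv2.COLOR_RGB2HSV);br=(hsv[...,0]<25)&(hsv[...,1]>80)
    m=(d>0)&br&(abs(L[...,2]+35)<6)&(abs(L[...,0])<30)&(abs(L[...,1])<36)
    print(" held top x range",np.percentile(L[m][:,0],[1,99]).round(1),"z",np.median(L[m][:,2]).round(1),m.sum())
    f=(d>0)&br&(abs(L[...,1])<25)&(L[...,2]>-30)&(L[...,2]<5)&(abs(L[...,0])<30)
    if f.any():print(" held side x",np.median(L[f][:,0]).round(1),f.sum())
E
python3 - <<'E'
from h import *
go(pal(33.5,0),14,-7);held()
E
```

```text
t 6.98 pos [560.5   1.  101.2] ty -6.9 tilt [-0.03  0.02] w 61.1 j6 1.58
 turn 0.1 x,y,z -0.08 0.07 3.49
 held top x range [14.3 15.5] z -37.0 1453
 held side x 15.0 1416
```

{"method": "move_arm", "body": {
  "plan": [0,0,0,-0.05,0.07,0.7,1,0,0,0,0,0,0.8,1,0,0,0,0,0,0.8,1,0,0,0,0,0,0.6,1,0,0,0,0,0,0.3,1,0,0,0,0,0,0.2,1,0,0,0,0,0,0.1,1,0,0,0,0,0,0,1,0,0,0,0,0,0,1]
}}

```text
t: 7.78
tool_pos: [0.5635, -0.0023, 0.0147]
tcp_rot: [0.749, 0.663, 0.001, 0.001]
contact_force: [-0.3, 0.2, -0.8]
grip_width: 0.722
grip_force: 44.8
```

Run:
```python
from h import *
go(pal(33.5,0),14,-7);s=env.sense();print(s["contact_force"])
```

```text
t 7.78 pos [563.5  -2.3  14.7] ty -7.0 tilt [ 0.11 -0.01] w 61.4 j6 1.57
 turn 0.0 x,y,z 0.03 -0.07 0.03
[-0.27024154  0.17564905 -0.77979503]
```

{"method": "move_arm", "body": {
  "plan": [0,0,0,0,0,0.06,1,0,0,0,0,0,0.02,1,0,0,0,0,0,0,0,0,0,0,0,0,0,0,0,0,0,0,0,0,0,0,0,0,0,0,0,0,0,0,0,0,-0.5,0,0,0,0,0,0,-1,0,0,0,0,0,0,-1,0,0,0,0,0,0,-0.8,0]
}}

```text
invalid input at $.plan: expected a multiple of 7 numbers
```

Run:
```python
from h import *
wr((556,-36),.05,.068);go((395.8,-265.2),-7,104.4)
```

```text
wrist (array([562.4,  -6.9]), array([89.2, 41.5]), -6.9) 0.0586
t 7.83 pos [563.6  -2.2  14.8] ty -7.0 tilt [ 0.12 -0.01] w 61.2 j6 1.57
 turn -111.4 x,y,z 9.12 -8.52 0.87
```

{"method": "move_arm", "body": {
  "plan": [0,0,0,0,0,0.06,1,0,0,0,0,0,0.02,1,0,0,0,0,0,0,0,0,0,0,0,0,0,0,0,0,0,0,0,0,0,0,0,0,0,0,0,0,0,0,0,0,0,-0.5,0,0,0,0,0,0,-1,0,0,0,0,0,0,-1,0,0,0,0,0,0,-0.8,0]
}}

```text
t: 8.67
tool_pos: [0.5628, -0.0019, 0.0956]
tcp_rot: [0.749, 0.663, 0.0, 0.0]
contact_force: [0.9, 0.6, 0.2]
grip_width: 0.998
grip_force: 0.0
```

Run:
```python
from h import *
wr((556,-36),.05,.068);go((395.8,-265.2),-7,104.4)
```

```text
wrist (array([563. ,  -1.5]), array([62.4, 30.2]), -6.7) 0.0578
 wrist (array([537.2, -49.6]), array([62.8, 30. ]), 82.7) 0.0578
 wrist (array([571., -54.]), array([63.6, 30.2]), 83.1) 0.0578
t 8.72 pos [565.9  -2.2  99.8] ty -7.0 tilt [ 0.43 -0.05] w 85.1 j6 1.57
 turn -111.4 x,y,z 9.21 -8.5 4.27
```

{"method": "move_arm", "body": {
  "plan": [0,0,-7,0,0,0,0,0,0,-7,0,0,0,0,0,0,-7,0,0,0,0,0,0,-7,0,0,0,0,0,0,-7,0,0,0,0,0,0,-7,0,0,0,0,0,0,-7,0,0,0,0,0,0,-7,0,0,0,0,0,0,-7,0,0,0,0,0,0,-7,0,0,0,0]
}}

```text
t: 9.55
tool_pos: [0.5624, -0.0018, 0.0939]
tcp_rot: [0.23, 0.973, -0.0, -0.0]
contact_force: [0.0, 1.0, -0.4]
grip_width: 0.999
grip_force: 0.0
```

{"method": "move_arm", "body": {
  "plan": [0,0,-7,0,0,0,0,0,0,-7,0,0,0,0,0,0,-7,0,0,0,0,0,0,-7,0,0,0,0,0,0,-7,0,0,0,0,0,0,-6.4,0.6,-0.55,0,0,0,0,0,0.95,-0.9,0,0,0,0,0,0.95,-0.9,0,0,0,0,0,0.95,-0.9,0,0,0,0,0,0.95,-0.9,0,0]
}}

```text
t: 10.38
tool_pos: [0.4791, -0.1293, 0.0941]
tcp_rot: [-0.126, 0.992, -0.0, -0.0]
contact_force: [0.4, 0.2, 0.3]
grip_width: 0.999
grip_force: 0.0
```

{"method": "move_arm", "body": {
  "plan": [0,0,0,0.95,-0.9,0,0,0,0,0,0.95,-0.9,0,0,0,0,0,0.95,-0.9,0,0,0,0,0,0.95,-0.9,0,0,0,0,0,0.95,-0.8,0,0,0,0,0,0,0,0,0,0,0,0,0,0,0,0]
}}

```text
t: 10.97
tool_pos: [0.3917, -0.2656, 0.0942]
tcp_rot: [-0.124, 0.992, 0.0, 0.0]
contact_force: [0.1, 0.7, 0.6]
grip_width: 1.001
grip_force: 0.0
```

Run:
```python
from h import *
wr((395,-265));go((395.8,-265.2),-7,104.4)
```

```text
wrist (array([ 393.8, -266.5]), array([62.4, 31. ]), -74.8) 0.0396
t 11.02 pos [ 392.2 -264.7   94.1] ty 104.3 tilt [0.   0.04] w 85.2 j6 -0.98
 turn -0.1 x,y,z -0.13 -0.06 4.04
```

{"method": "move_arm", "body": {
  "plan": [0,0,-0.6,-0.07,-0.07,0.5,0,0,0,0,0,0,0.9,0,0,0,0,0,0,0.9,0,0,0,0,0,0,0.9,0,0,0,0,0,0,0.6,0,0,0,0,0,0,0.2,0,0,0,0,0,0,0,0,0,0,0,0,0,0,1,0,0,0,0,0,0,1,0,0,0,0,0,0,1]
}}

```text
t: 11.85
tool_pos: [0.3961, -0.2668, -0.0042]
tcp_rot: [-0.131, 0.991, -0.001, 0.001]
contact_force: [0.3, -1.1, -1.4]
grip_width: 0.721
grip_force: 44.2
```

{"method": "move_arm", "body": {
  "plan": [0,0,0,0,0,0,1,0,0,0,0,0,0,1]
}}

```text
t: 12.02
tool_pos: [0.3959, -0.2667, -0.0044]
tcp_rot: [-0.131, 0.991, -0.001, 0.001]
contact_force: [0.0, 0.9, 5.7]
grip_width: 0.72
grip_force: 44.7
```

Run:
```python
from h import *
print(pal(18,-17));go(pal(18,-17),53,83);s=env.sense();print(s["contact_force"],s["grip_force"])
```

```text
[576.96693276 -18.70594811]
t 12.02 pos [ 395.9 -266.7   -4.4] ty 105.0 tilt [ 0.15 -0.09] w 61.2 j6 -0.99
 turn 22.0 x,y,z -5.98 10.73 -2.3
[0.04653315 0.91815185 5.72303039] 44.66765820980072
```

{"method": "move_arm", "body": {
  "plan": [0,0,0,0,0,-0.5,1,0,0,5.5,0,0,-1,1,0,0,5.5,0,0,-1,1,0,0,5.5,0,0,-1,1,0,0,5.5,0,0,-0.8,1,0,0,0,-0.3,0.5,-0.3,1,0,0,0,-0.55,1,0,1,0,0,0,-0.55,1,0,1,0,0,0,-0.55,1,0,1,0,0,0,-0.55,1,0,1]
}}

```text
t: 12.85
tool_pos: [0.4706, -0.1608, 0.1096]
tcp_rot: [0.061, 0.998, -0.0, 0.0]
contact_force: [0.1, -0.7, -0.3]
grip_width: 0.717
grip_force: 44.2
```

{"method": "move_arm", "body": {
  "plan": [0,0,0,-0.55,1,0,1,0,0,0,-0.55,1,0,1,0,0,0,-0.55,1,0,1,0,0,0,-0.55,1,0,1,0,0,0,-0.55,1,0,1,0,0,0,-0.4,0.7,0,1,0,0,0,-0.3,0.5,0,1,0,0,0,0,0,0,1,0,0,0,0,0,0,1]
}}

```text
t: 13.6
tool_pos: [0.5745, -0.0182, 0.1091]
tcp_rot: [0.06, 0.998, -0.0, -0.0]
contact_force: [-0.0, 0.0, -0.4]
grip_width: 0.719
grip_force: 44.2
```

Run:
```python
from h import *
go(pal(18,-17),54,83);held()
```

```text
t 13.6 pos [574.5 -18.2 109.1] ty 83.1 tilt [-0.05 -0.03] w 61.1 j6 -0.02
 turn 0.1 x,y,z -0.1 -0.01 2.21
 held top x range [16.2 17.3] z -36.8 1490
 held side x 16.8 1392
```

{"method": "move_arm", "body": {
  "plan": [0,0,0,-0.18,0,0.3,1,0,0,0,0,0,0.6,1,0,0,0,0,0,0.6,1,0,0,0,0,0,0.4,1,0,0,0,0,0,0.2,1,0,0,0,0,0,0.1,1,0,0,0,0,0,0,1,0,0,0,0,0,0,1]
}}

```text
t: 14.32
tool_pos: [0.5796, -0.0193, 0.0547]
tcp_rot: [0.061, 0.998, -0.0, 0.0]
contact_force: [0.2, 0.1, -1.0]
grip_width: 0.72
grip_force: 44.1
```

Run:
```python
from h import *
go(pal(18,-17),54,83);s=env.sense();print(s["contact_force"]);go((548.5,-295.4),-7,137)
```

```text
t 14.32 pos [579.6 -19.3  54.7] ty 83.0 tilt [ 0.05 -0.01] w 61.2 j6 -0.02
 turn 0.0 x,y,z 0.11 0.01 0.03
[ 0.22729291  0.12602444 -0.97719308]
t 14.32 pos [579.6 -19.3  54.7] ty 83.0 tilt [ 0.05 -0.01] w 61.2 j6 -0.02
 turn -54.0 x,y,z 8.93 -6.62 2.47
```

{"method": "move_arm", "body": {
  "plan": [0,0,0,0,0,0.05,1,0,0,0,0,0,0.02,1,0,0,0,0,0,0,0,0,0,0,0,0,0,0,0,0,0,0,0,0,0,0,0,0,0,0,0,0,0,0,0,0,0,-0.5,0,0,0,0,0,0,-0.9,0,0,0,0,0,0,-0.9,0,0,0,0,0,0,-0.5,0]
}}

```text
t: 15.15
tool_pos: [0.5803, -0.019, 0.1248]
tcp_rot: [0.061, 0.998, -0.0, 0.001]
contact_force: [0.1, 0.9, -0.4]
grip_width: 1.001
grip_force: 0.0
```

Run:
```python
from h import *
wr((576,-18),.09,.107);go((548.5,-295.4),-7,137)
```

```text
wrist (array([578.1, -19.7]), array([62.4, 30.8]), 83.2) 0.0977
t 15.2 pos [582.  -19.2 127. ] ty 83.0 tilt [ 0.38 -0.05] w 84.6 j6 -0.02
 turn -54.0 x,y,z 8.99 -6.55 5.36
```

{"method": "move_arm", "body": {
  "plan": [0,0,-6.75,0,0,0,0,0,0,-6.75,0,0,0,0,0,0,-6.75,0,0,0,0,0,0,-6.75,0,0,0,0,0,0,-6.75,0,0,0,0,0,0,-6.75,0,0,0,0,0,0,-6.75,0,0,0,0,0,0,-6.75,0.5,-0.4,0,0,0,0,0,1,-0.73,0,0,0,0,0,1,-0.73,0,0]
}}

```text
t: 16.03
tool_pos: [0.5682, -0.0959, 0.1216]
tcp_rot: [-0.4, 0.916, 0.0, -0.0]
contact_force: [-0.5, -0.4, 0.3]
grip_width: 1.004
grip_force: 0.0
```

{"method": "move_arm", "body": {
  "plan": [0,0,0,1,-0.73,0,0,0,0,0,1,-0.73,0,0,0,0,0,1,-0.73,0,0,0,0,0,1,-0.73,0.4,0,0,0,0,1,-0.73,0.4,0,0,0,0,0.9,-0.7,0.4,0,0,0,0,0.5,-0.3,0.1,0,0,0,0,0,0,0,0,0,0,0,0,0,0,0]
}}

```text
t: 16.78
tool_pos: [0.5441, -0.2922, 0.0893]
tcp_rot: [-0.398, 0.917, 0.001, -0.0]
contact_force: [0.9, -0.4, 0.2]
grip_width: 0.999
grip_force: 0.0
```

Run:
```python
from h import *
wr((548,-295));go((548.5,-295.4),-7,137)
```

```text
wrist (array([ 547.5, -297.2]), array([62.7, 30.7]), -41.9) 0.0396
t 16.83 pos [ 544.5 -291.6   89.8] ty 137.0 tilt [-0.03  0.07] w 84.6 j6 -1.42
 turn 0.0 x,y,z 0.0 -0.22 3.87
```

{"method": "move_arm", "body": {
  "plan": [0,0,-0.8,0.06,-0.23,0.5,0,0,0,0,0,0,0.9,0,0,0,0,0,0,0.9,0,0,0,0,0,0,0.8,0,0,0,0,0,0,0.5,0,0,0,0,0,0,0.2,0,0,0,0,0,0,0,0,0,0,0,0,0,0,1,0,0,0,0,0,0,1,0,0,0,0,0,0,1]
}}

```text
t: 17.67
tool_pos: [0.5495, -0.2983, -0.0031]
tcp_rot: [-0.406, 0.914, -0.001, 0.001]
contact_force: [-0.3, -0.8, -0.5]
grip_width: 0.719
grip_force: 44.7
```

{"method": "move_arm", "body": {
  "plan": [0,0,0,0,0,0,1,0,0,0,0,0,0,1]
}}

```text
t: 17.83
tool_pos: [0.5493, -0.2983, -0.0033]
tcp_rot: [-0.405, 0.914, -0.001, 0.001]
contact_force: [0.7, -0.1, 4.7]
grip_width: 0.722
grip_force: 45.3
```

Run:
```python
from h import *
print(pal(17.5,17));go(pal(17.5,17),53,83);s=env.sense();print(s["contact_force"],s["grip_force"])
```

```text
[543.15942893 -15.05866351]
t 17.83 pos [ 549.3 -298.3   -3.3] ty 137.8 tilt [ 0.16 -0.09] w 61.4 j6 -1.44
 turn 54.8 x,y,z 1.62 11.21 -2.25
[ 0.72979579 -0.118716    4.65653281] 45.26073217391968
```

{"method": "move_arm", "body": {
  "plan": [0,0,0,0,0,-0.4,1,0,0,6.85,0,0,-0.65,1,0,0,6.85,0,0,-0.65,1,0,0,6.85,0,0,-0.65,1,0,0,6.85,0,0,-0.65,1,0,0,6.85,0,0,-0.65,1,0,0,6.85,0,0,-0.65,1,0,0,6.85,0,0,-0.65,1,0,0,6.85,0,0,-0.65,1,0,0,0,0.1,0.6,0,1]
}}

```text
t: 18.67
tool_pos: [0.5499, -0.2856, 0.1395]
tcp_rot: [0.063, 0.998, -0.003, 0.003]
contact_force: [1.9, -1.8, -0.3]
grip_width: 0.723
grip_force: 44.8
```

{"method": "move_arm", "body": {
  "plan": [0,0,0,0.15,1,0,1,0,0,0,0.15,1,0,1,0,0,0,0.15,1,0,1,0,0,0,0.15,1,0,1,0,0,0,0.15,1,0,1,0,0,0,0.15,1,0,1,0,0,0,0.15,1,0,1,0,0,0,0.15,1,0,1,0,0,0,0.15,1,0,1,0,0,0,0.15,0.8,0,1]
}}

```text
t: 19.5
tool_pos: [0.538, -0.0318, 0.1342]
tcp_rot: [0.059, 0.998, 0.001, -0.001]
contact_force: [0.7, 1.1, -0.7]
grip_width: 0.721
grip_force: 44.8
```

{"method": "move_arm", "body": {
  "plan": [0,0,0,0.04,0.5,0,1,0,0,0,0,0.3,0,1,0,0,0,0,0,0,1,0,0,0,0,0,0,1]
}}

```text
t: 19.83
tool_pos: [0.5412, -0.0146, 0.1349]
tcp_rot: [0.06, 0.998, -0.0, -0.0]
contact_force: [-0.3, -1.1, -0.6]
grip_width: 0.721
grip_force: 44.8
```

Run:
```python
from h import *
go(pal(17.5,17),55,83);held()
```

```text
t 19.83 pos [541.2 -14.6 134.9] ty 83.1 tilt [-0.01 -0.03] w 61.3 j6 -0.03
 turn 0.1 x,y,z -0.08 -0.01 3.2
 held top x range [14.1 15.4] z -36.5 1671
 held side x 14.9 1510
```

{"method": "move_arm", "body": {
  "plan": [0,0,0,-0.04,0,0.5,1,0,0,0,0,0,0.8,1,0,0,0,0,0,0.8,1,0,0,0,0,0,0.5,1,0,0,0,0,0,0.3,1,0,0,0,0,0,0.2,1,0,0,0,0,0,0.08,1,0,0,0,0,0,0,1,0,0,0,0,0,0,1]
}}

```text
t: 20.63
tool_pos: [0.543, -0.015, 0.0563]
tcp_rot: [0.061, 0.998, -0.0, 0.001]
contact_force: [0.6, -0.3, -1.1]
grip_width: 0.716
grip_force: 44.8
```

Run:
```python
from h import *
go(pal(17.5,17),55,83);s=env.sense();print(s["contact_force"])
```

```text
t 20.63 pos [543.  -15.   56.3] ty 83.0 tilt [ 0.08 -0.02] w 60.8 j6 -0.02
 turn 0.0 x,y,z -0.01 -0.0 0.05
[ 0.6421502  -0.27609486 -1.08525259]
```

{"method": "move_arm", "body": {
  "plan": [0,0,0,0,0,0.05,1,0,0,0,0,0,0.03,1,0,0,0,0,0,0,0,0,0,0,0,0,0,0,0,0,0,0,0,0,0,0,0,0,0,0,0,0,0,0,0,0,0,-0.5,0,0,0,0,0,0,-0.9,0,0,0,0,0,0,-0.9,0,0,0,0,0,0,-0.8,0]
}}

```text
t: 21.47
tool_pos: [0.5421, -0.0146, 0.132]
tcp_rot: [0.061, 0.998, 0.0, -0.0]
contact_force: [0.6, -0.5, 0.1]
grip_width: 1.004
grip_force: 0.0
```

Run:
```python
from h import *
wr((560,-18),.09,.107);go((558.7,293.2),-7,45.7)
```

```text
wrist (array([542.9, -15.5]), array([62.3, 30.6]), 82.9) 0.0977
 wrist (array([577.9, -19.7]), array([62.5, 31.3]), 83.0) 0.0976
t 21.52 pos [545.2 -15.  136.4] ty 83.0 tilt [ 0.41 -0.06] w 85.1 j6 -0.02
 turn 37.3 x,y,z 8.22 9.2 5.74
```

{"method": "move_arm", "body": {
  "plan": [0,0,6.2,0,0,0,0,0,0,6.2,0,0,0,0,0,0,6.2,0,0,0,0,0,0,6.2,0,0,0,0,0,0,6.2,0,0,0,0,0,0,6.3,0,0,0,0,0,0,0,0.6,0.7,0,0,0,0,0,0.85,0.95,0,0,0,0,0,0.85,0.95,0,0,0,0,0,0.85,0.95,0,0]
}}

```text
t: 22.35
tool_pos: [0.5477, 0.1049, 0.1309]
tcp_rot: [0.377, 0.926, 0.0, 0.0]
contact_force: [0.3, 0.6, -0.8]
grip_width: 0.999
grip_force: 0.0
```

{"method": "move_arm", "body": {
  "plan": [0,0,0,0.85,0.95,0,0,0,0,0,0.85,0.95,0.3,0,0,0,0,0.85,0.95,0.3,0,0,0,0,0.85,0.95,0.4,0,0,0,0,0.85,0.95,0.4,0,0,0,0,0.6,0.65,0.2,0,0,0,0,0.25,0.35,0,0,0,0,0,0,0,0,0,0,0,0,0,0,0,0]
}}

```text
t: 23.1
tool_pos: [0.5569, 0.2956, 0.0912]
tcp_rot: [0.376, 0.926, -0.0, 0.0]
contact_force: [0.5, -0.0, -0.2]
grip_width: 0.996
grip_force: 0.0
```

Run:
```python
from h import *
wr((558,293));go((558.5,293.5),-7,45.7)
```

```text
wrist (array([556.8, 293. ]), array([62.3, 30.7]), 46.1) 0.0396
t 23.15 pos [557.  294.9  91.4] ty 45.7 tilt [ 0.02 -0.04] w 85.0 j6 1.16
 turn 0.0 x,y,z -0.08 0.0 3.94
```

{"method": "move_arm", "body": {
  "plan": [0,0,-0.4,-0.06,-0.04,0.5,0,0,0,0,0,0,0.9,0,0,0,0,0,0,0.9,0,0,0,0,0,0,0.9,0,0,0,0,0,0,0.5,0,0,0,0,0,0,0.2,0,0,0,0,0,0,0,0,0,0,0,0,0,0,1,0,0,0,0,0,0,1,0,0,0,0,0,0,1]
}}

```text
t: 23.98
tool_pos: [0.5589, 0.2947, -0.0045]
tcp_rot: [0.374, 0.928, 0.001, 0.001]
contact_force: [-1.0, 1.0, 0.1]
grip_width: 0.723
grip_force: 44.5
```

{"method": "move_arm", "body": {
  "plan": [0,0,0,0,0,0,1,0,0,0,0,0,0,1]
}}

```text
t: 24.15
tool_pos: [0.5587, 0.2947, -0.0047]
tcp_rot: [0.373, 0.928, 0.001, 0.001]
contact_force: [-0.4, -0.8, 5.0]
grip_width: 0.72
grip_force: 45.1
```

Run:
```python
from h import *
print(pal(-33.5,0));go(pal(-33.5,0),130,-7);s=env.sense();print(s["contact_force"],s["grip_force"])
```

```text
[553.817377   -67.75029608]
t 24.15 pos [558.7 294.7  -4.7] ty 46.1 tilt [0.18 0.06] w 61.2 j6 1.15
 turn 53.1 x,y,z -14.41 1.57 -5.39
[-0.35607248 -0.78433059  5.03165207] 45.138317942619324
```

{"method": "move_arm", "body": {
  "plan": [0,0,0,0,0,-0.4,1,0,0,6.64,0,0,-0.65,1,0,0,6.64,0,0,-0.65,1,0,0,6.64,0,0,-0.65,1,0,0,6.64,0,0,-0.65,1,0,0,6.64,0,0,-0.65,1,0,0,6.64,0,0,-0.65,1,0,0,6.64,0,0,-0.65,1,0,0,6.64,0,0,-0.65,1,0,0,0,-0.6,0.1,0,1]
}}

```text
t: 24.98
tool_pos: [0.5601, 0.2815, 0.138]
tcp_rot: [0.749, 0.663, 0.004, 0.001]
contact_force: [0.6, -0.5, -0.2]
grip_width: 0.719
grip_force: 44.6
```

{"method": "move_arm", "body": {
  "plan": [0,0,0,-1,0.1,0,1,0,0,0,-1,0.1,0,1,0,0,0,-1,0.1,0,1,0,0,0,-1,0.1,0,1,0,0,0,-1,0.1,0,1,0,0,0,-1,0.1,0,1,0,0,0,-1,0.1,0,1,0,0,0,-1,0.1,0,1,0,0,0,-1,0.1,0,1,0,0,0,-1,0.1,0,1]
}}

```text
t: 25.82
tool_pos: [0.5507, 0.0259, 0.1329]
tcp_rot: [0.748, 0.664, -0.001, -0.001]
contact_force: [0.8, 0.1, -0.0]
grip_width: 0.72
grip_force: 44.6
```

{"method": "move_arm", "body": {
  "plan": [0,0,0,-1,0.1,0,1,0,0,0,-1,0.1,0,1,0,0,0,-1,0.1,0,1,0,0,0,-0.5,0.1,0,1,0,0,0,-0.3,0.07,0,1,0,0,0,0,0,0,1,0,0,0,0,0,0,1]
}}

```text
t: 26.4
tool_pos: [0.552, -0.0677, 0.1333]
tcp_rot: [0.749, 0.663, 0.0, -0.001]
contact_force: [0.5, 0.7, -1.4]
grip_width: 0.719
grip_force: 44.6
```

Run:
```python
from h import *
go(pal(-33.5,0),55,-7);held()
```

```text
t 26.4 pos [552.  -67.7 133.3] ty -7.0 tilt [-0.04  0.05] w 61.1 j6 1.45
 turn 0.0 x,y,z 0.01 0.07 3.13
 held top x range [13.5 14.7] z -36.9 1454
 held side x 14.2 1425
```

{"method": "move_arm", "body": {
  "plan": [0,0,0,0,0.02,0.5,1,0,0,0,0,0,0.8,1,0,0,0,0,0,0.8,1,0,0,0,0,0,0.5,1,0,0,0,0,0,0.3,1,0,0,0,0,0,0.15,1,0,0,0,0,0,0.05,1,0,0,0,0,0,0,1,0,0,0,0,0,0,1]
}}

```text
t: 27.2
tool_pos: [0.5537, -0.0681, 0.057]
tcp_rot: [0.749, 0.663, 0.001, 0.001]
contact_force: [0.4, 0.5, -0.8]
grip_width: 0.72
grip_force: 44.6
```

Run:
```python
from h import *
go(pal(-33.5,0),53.5,-7);s=env.sense();print(s["contact_force"])
```

```text
t 27.2 pos [553.7 -68.1  57. ] ty -7.0 tilt [ 0.1  -0.02] w 61.2 j6 1.45
 turn 0.0 x,y,z 0.01 0.0 0.14
[ 0.3794721   0.48565058 -0.77666715]
```

Lower 3.5 mm, release, and lift well clear.

{"method": "move_arm", "body": {
  "plan": [0,0,0,0,0,0.08,1,0,0,0,0,0,0.06,1,0,0,0,0,0,0,1,0,0,0,0,0,0,0,0,0,0,0,0,0,0,0,0,0,0,0,0,0,0,0,0,0,0,0,0,0,0,0,0,0,-0.5,0,0,0,0,0,0,-0.9,0,0,0,0,0,0,-0.9,0]
}}

```text
t: 28.03
tool_pos: [0.5515, -0.0678, 0.1095]
tcp_rot: [0.749, 0.663, -0.001, -0.001]
contact_force: [0.8, -0.5, 0.1]
grip_width: 0.997
grip_force: 0.0
```

{"method": "move_arm", "body": {
  "plan": [0,0,0,0,0,-1,0,0,0,0,0,0,-1,0,0,0,0,-0.5,-1,-0.5,0,0,0,0,-0.5,-1,0,0,0,0,0,-0.5,-1,0,0,0,0,0,-0.5,-1,0,0,0,0,0,-0.5,-0.5,0,0,0,0,0,0,0,0,0,0,0,0,0,0,0,0]
}}

```text
t: 28.78
tool_pos: [0.4333, -0.1167, 0.1727]
tcp_rot: [0.749, 0.662, 0.0, 0.0]
contact_force: [0.8, 0.6, 0.8]
grip_width: 1.0
grip_force: 0.0
```

Run:
```python
from h import *
s=env.sense();print(s["t"],s["tool_pos"],s["contact_force"])
wr((556,-36),.09,.107)
p,im,d=cam("side");cv2.imwrite("pics/s9.png",im[:,:,::-1])
```

```text
28.7833 [ 0.43331251 -0.11665576  0.17268981] [0.84304618 0.58127863 0.76020262]
 wrist (array([542.6, -17.4]), array([58. , 31.2]), 83.3) 0.0976
 wrist (array([577.5, -21.3]), array([59. , 31.7]), 82.8) 0.0975
 wrist (array([553. , -69.1]), array([63.5, 30.3]), -6.8) 0.0978
```

View pics/s9.png

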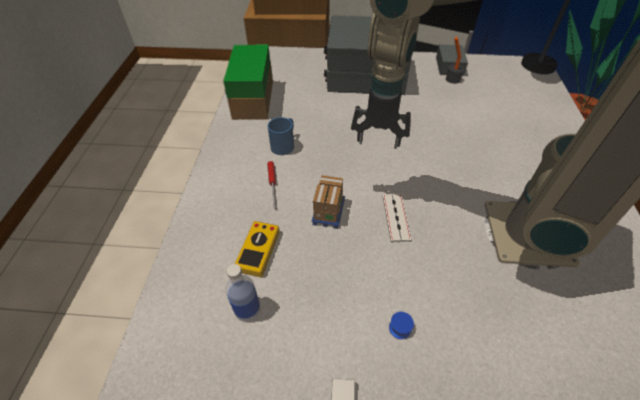

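The two-layer stack stands complete and square at (329,202). The bystanders are in place and the gripper is clear at (382,130).

```bash
python3 -c "
from plant import env
print(env.job_done())"
```

```text
the job is handed in; nothing more can be done
None
```

I finished both layers and handed the job in at about 29 s; by the camera checks, every carton I placed is within about 2 mm of its place, upright, square and released, no bystander looks moved in the last picture, and the verdict itself wasn't shown.

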